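# Set the bench gauge to its mark with the knurled wheel and lock it

## Robot

A 7-joint arm with a two-finger parallel gripper is mounted at the origin on a cart in front of the work surface, level with it; the furniture and walls round the work are solid. World frame = base frame: x ahead of the robot, y to its left, z up, the work surface at z = 0. Lengths are in mm, angles in rad, forces in N, time in s.
With the tool pointing down it reaches from about 400 to 875 mm from the base axis. Payload 6.5 kg.
Tool frame: the origin (TCP) lies midway between the tips of the shut fingers; the grasp point (between the pads) lies 19 mm behind it; z points along the fingers, y is the direction in which the jaws open and shut (so a half turn about z gives the same grasp; the last joint's range is limited). The gripper opens to 88 mm and grips with 3 to 60 N. Pads are 18 mm wide; open, the fingers measure 123 mm over their backs; the gripper's body (75 mm by 187 mm) begins 45 mm behind the grasp point.
Start: joints at [1.145, 0.536, -0.004, 1.538, 0.003, 1.067, -0.071], TCP at [228.852, -608.372, 238.716] pointing down, gripper open.
Joint ranges: [-2.7, 2.7], [-0.37, 2.16], [-1.27, 1.26], [0.24, 2.4], [-1.31, 4.45], [0.19, 1.91], [-2.76, 2.76]. Speed limits (rad/s): [2.39, 2.39, 3.14, 3.14, 3.14, 3.14, 3.14].

## Interface

Orientations are given as [roll, pitch, yaw] about the fixed x, y, z axes, in that order (R = Rz(yaw) Ry(pitch) Rx(roll)).
In Python, from plant import bot, cams, order, models gives the robot as it stands.
- The arm moves only by the shell command python3 -m crank 'ROWS' [FORCE]. ROWS is JSON, one flat list of numbers, 7 for each row, row after row: the shift along the world's x, y, z in cm, then the turn, a rotation vector about the world's x, y, z in rad, then the finger opening in cm, from 0 to 8.81. In form: [tx, ty, tz, wx, wy, wz, hand, tx, ty, tz, wx, wy, wz, hand, ...]. A call has 1 to 5 rows; each row is the pose to reach, as a shift and turn from the pose measured when the call began; what a row does not reach only later rows make up. A row lasts 1/8 s, in which the tool goes at most 62.5 mm and 10.7 degrees, less where a joint would pass 70% of its speed; a pose out of reach is approached as far as the arm can. A call with a gripper value outside its range is refused whole. The fingers move at their own pace and stop on an object; FORCE is the grip in N (left out, the last holds). Time passes only in rows, so rows that repeat a pose let the fingers close. It gives the time, the measured TCP pose, the force and the opening at its end, in the units of the state.
- bot.get_obs(): the state, without advancing time (a new reading comes with each control period).
- cams.camera(name): name is "side" or "top" or "wrist"; returns a dict with "color" (420x560x3 uint8, blue, green, red), "fx", "fy", "cx", "cy" (pixels), "rvec" (rotation vector, rad) and "tvec" (3), from world to camera coordinates, as OpenCV has them. Camera axes: x right, y down, z forward; pixel columns grow to the right and rows downward; lengths in mm; the calibration is good to about 2 mm. A picture is of the moment at which its call begins. There is no depth.
- order.finish_job(): hands the job in, once; it reports no verdict.
Trained networks look in a picture, given as the dict that the camera call returned (one of the last four; its "shot" number tells which), for a name from the list of things; names that differ only in an ending like _2 or _b are one class to them, and where a whole thing is asked for, a point or a joint stands for the part that bears it (a point fixed in the world has none). Each returns a list of dicts, best first, with "confidence" (0 to 1); they miss things now and then, are a little off and sometimes report something else, mostly with a low value. They report only what shows in the picture. A call takes as long as a camera call.
- models.search_frame(picture, label): "location" ([column, row] in pixels, amid what is visible of it).
- models.silhouettes(picture, label): "mask" (420x560 bool, what is visible of it) and "location" ([column, row] in pixels, amid what is visible of it).
The state is a dict: "t": time; "qpos": joint angles; "dq": joint speeds; "joint_efforts": joint torques, N m; "ee_pos": TCP position; "tool_rot": TCP orientation; "wrist_force": force on the tool from outside, world axes, zero at the start; "torque": the same for the moment, N m; "finger_gap": finger opening in mm.
Only numpy, scipy, OpenCV 4.12 (cv2) and the standard library are available. Lean on these libraries where they do the work, as an engineer would, in place of code of your own. Each camera call takes 0.05 s, during which the arm holds its last target. There are 200 camera calls.

## Task

Close the jaw of the bench setting gauge to its mark: roll the knurled wheel under a fingertip until the pointer blade on the sliding jaw lines up with the fin of the mark rider, without pushing the jaw itself or shifting the rider. Then press the lock lever fully down. Use the fingertips only, pinch and lift nothing, and leave the loose things lying round the gauge where they are.

Things in the scene. Friction and masses are not known exactly. Their poses are not given: they have to be found in the camera images.
- gauge: Bench setting gauge fixed to the table: grey base 92 x 260 x 14 mm. Origin: centre of its underside. y runs along its length from the lever end (-y) past lever, knurled wheel and sliding jaw to the fixed anvil (+y); -x is the front with scale, pointer and mark, towards the robot; z up. Heights over the table: wheel 78 mm, lever up to 70 mm, rack bar 69 mm, anvil 54 mm.
- wheel (a joint): Turn of the knurled steel wheel (radius 30 mm, 20 mm wide, axle along gauge x), rad; 0 at the start, grows when its top moves to gauge +y, which drives the jaw to +y 15 mm per rad (0.5 mm per mm at the rim); reversible, range 0 to 4.4. Stays where left, needs 1 to 2 N at the rim. Cheek plates flank it up to 66 mm; its top 12 mm stand free.
- wheel_top (a point): Fixed point at the very top of the knurled wheel's rim, over its axle, 78 mm above the table; axes as the gauge's.
- jaw: Sliding aluminium jaw block, 56 x 30 mm, top 52 mm above the table, with a rack bar (8 x 6 mm, 132 mm long) reaching back to -y past the rear (+x) side of the wheel, 26 mm from the wheel's mid-plane. Moves only along gauge y, driven by the wheel. Origin on the table under the middle of the block; axes as the gauge's. Not to be pushed directly.
- pointer_tip (a point): Top front corner of the pointer, a dark upright blade 5 mm wide on the front (-x) of the jaw, 26 mm above the table, in the middle of the blade's width.
- mark_tip (a point): Top rear corner of the mark, a dark upright fin 5 mm wide on a small steel rider (13 x 16 x 6 mm) on the front rail, 26 mm above the table, in the middle of the fin's width; axes as the gauge's. It stands 15 to 45 mm to +y of the pointer at the start; the pointer passes 1.5 mm behind it and does not touch it.
- lever (a joint): Angle of the lock lever, rad: near 0 it slopes up at 25 degrees away from the wheel (to -y), it grows as it is pressed down, 0.70 is fully down (sloping down 15 degrees, at its stop). It stays where it is left and needs about 1 to 2 N down at its tip.
- lever_tip (a point): Centre of the black cross bar (11 mm diameter, 20 mm long along x) at the free end of the lock lever, 52 mm from the pivot. It swings in the gauge's y-z plane; 13 mm below the pivot when fully down.
- lever_pivot (a point): Pivot of the lock lever, 42 mm above the table at the -y end of the gauge; axes as the gauge's.
- spark_plug: Loose spark plug lying by the gauge, 17 x 66 x 18 mm; origin: centre of its underside. Leave alone.
- oil_cap: Loose black ribbed oil filler cap, 34 mm across, 18 mm high; origin: centre of its underside. Leave alone.
- bearing: Loose ball bearing, 40 mm across, 11 mm high; origin: centre of its underside. Leave alone.
- piston: Loose piston standing behind the gauge, 64 x 72 x 50 mm; origin: centre of its underside. Leave alone.
- marker: Loose marker pen lying beyond the anvil end, 17 x 133 x 17 mm; origin: centre of its underside. Leave alone.
- feeler_gauge: Loose feeler gauge set at the front left of the table, 47 x 100 x 10 mm; origin: centre of its underside. Leave alone.

How it is judged:
By the outcome, as a careful person would: the job done as asked, in the order asked, and still so for the second after the job is handed in, with the robot touching nothing.
It also fails if it takes over 51 s, if anything falls off the work surface, if the arm or the gripper's body presses on something with over 40 N, if the wrist force passes 120 N, or if a joint passes its speed limit or range.

## Working session

There is one attempt and no reset: what is moved stays moved. The work goes in short steps, Python scripts to look and compute and a shell command to move; the robot and the scene stay as the last step left them, time stands still between calls to the robot, and variables do not carry over. Pictures are saved under pics/ and viewed, about 8 in all and at most 12, crops included, and the job is handed in when it is done.

```bash
ls; mkdir -p pics; cat > h.py <<'E'
import numpy as np, cv2
from plant import bot, cams, order, models
def P(c):
    R=cv2.Rodrigues(np.array(c["rvec"],float))[0]; t=np.array(c["tvec"],float).reshape(3)
    K=np.array([[c["fx"],0,c["cx"]],[0,c["fy"],c["cy"]],[0,0,1]]); return K,R,t
def proj(c,X):
    K,R,t=P(c); p=(K@(R@np.atleast_2d(X).T+t[:,None])).T; return p[:,:2]/p[:,2:]
def ray(c,uv):
    K,R,t=P(c); d=R.T@np.linalg.inv(K)@np.array([uv[0],uv[1],1.]); return -R.T@t, d/np.linalg.norm(d)
def atz(c,uv,z):
    o,d=ray(c,uv); return o+d*(z-o[2])/d[2]
def tri(obs):
    A=0;b=0;L=[ray(c,uv) for c,uv in obs]
    for o,d in L: M=np.eye(3)-np.outer(d,d); A=A+M; b=b+M@o
    X=np.linalg.solve(A,b); return X,[round(float(np.linalg.norm((np.eye(3)-np.outer(d,d))@(X-o))),1) for o,d in L]
E
python3 - <<'E'
from h import *
np.set_printoptions(precision=1,suppress=True)
s=bot.get_obs(); print(s["t"],s["ee_pos"],s["tool_rot"],s["finger_gap"])
C={n:cams.camera(n) for n in ("side","top","wrist")}
for n,c in C.items():
    cv2.imwrite(f"pics/{n}0.png",c["color"]); K,R,t=P(c); print(n,-R.T@t,R[2],K[0,0])
for l in ["gauge","wheel","jaw","pointer_tip","mark_tip","lever","lever_tip","lever_pivot","wheel_top","piston"]:
    o={}
    for n in ("side","top","wrist"):
        r=models.search_frame(C[n],l)
        if r: o[n]=(np.array(r[0]["location"]),round(r[0]["confidence"],2))
    print(l,o)
    if "side" in o and "top" in o: print("   ",tri([(C[n],o[n][0]) for n in ("side","top")]))
a=np.hstack([C["side"]["color"],C["top"]["color"]])
cv2.imwrite("pics/st.png",cv2.resize(a,(800,300)))
E
```

```text
pics
0.0 [ 228.7 -607.8  237.9] [-3.1  0.   0.4] 88.19218200535803
side [ 336.1 -631.9  629. ] [ 0.2  0.8 -0.6] 413.4219947107106
top [ 413.5   87.5 1008. ] [ 0.1  0.  -1. ] 395.0548434396683
wrist [ 303.9 -579.8  383.1] [-0.3 -0.1 -1. ] 345.36475912887323
gauge {'side': (array([288.1, 258.4]), 0.63), 'top': (array([300.4, 205.2]), 0.86)}
    (array([492.6,  39.4,  -1.6]), [1.0, 1.0])
wheel {'side': (array([296.3, 264. ]), 0.69), 'top': (array([332.8, 202.9]), 0.56)}
    (array([492.1, -36.7,  51.3]), [0.8, 0.8])
jaw {'side': (array([299.3, 246.4]), 0.89), 'top': (array([305.5, 195.6]), 0.88)}
    (array([513.7,  28. ,  39.4]), [1.9, 1.9])
pointer_tip {'side': (array([299.3, 247.3]), 0.85), 'top': (array([307.7, 194.3]), 0.86)}
    (array([514.6,  23. ,  41.2]), [0.2, 0.2])
mark_tip {'side': (array([269.2, 246. ]), 0.56), 'top': (array([359.1, 208.3]), 0.54)}
    (array([450.9, -78.9, 146. ]), [19.7, 19.7])
lever {'side': (array([291.8, 287.4]), 0.6)}
lever_tip {'side': (array([294.2, 288.6]), 0.58), 'top': (array([357.8, 209.2]), 0.57)}
    (array([474.4, -97.2,  46.9]), [0.5, 0.5])
lever_pivot {'side': (array([291.6, 258.5]), 0.78), 'top': (array([299.4, 205.2]), 0.88)}
    (array([496.9,  41.2,  -4.8]), [5.0, 5.0])
wheel_top {'side': (array([288.7, 256.7]), 0.6)}
piston {'side': (array([345.1, 257.3]), 0.85), 'top': (array([320.8, 154.3]), 0.67)}
    (array([611.9, -12.7,  26.1]), [4.7, 4.7])
```

View pics/top0.png

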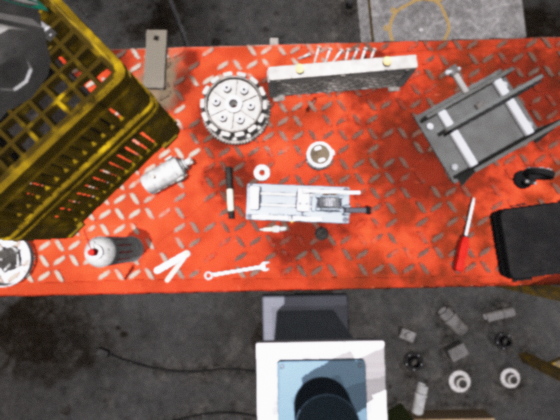

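View pics/side0.png

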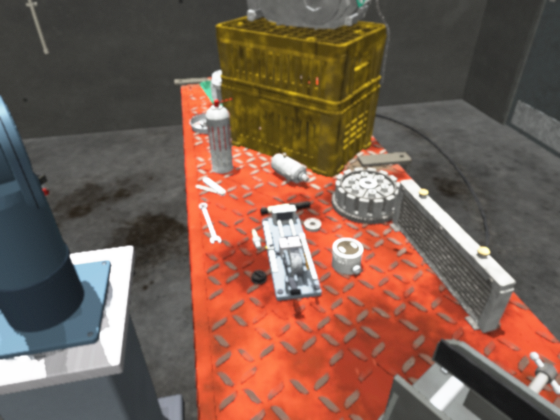

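Top and side views: the gauge lies at about world (490, 30), with its lever end towards -y (top image px (365,210)). The piston is behind it and the oil cap is in front near the lever (top px (320,232)). I'll move closer for wrist views.

```bash
python3 -m crank '[3,5.4,0,0,0,0,0, 6,10.8,0,0,0,0,0, 9,16.2,0,0,0,0,0, 12,21.6,0,0,0,0,0, 15,27,0,0,0,0,0]'
python3 -m crank '[0.6,6,0,0,0,-0.08,0, 1.2,12,0,0,0,-0.16,0, 1.8,18,0,0,0,-0.24,0, 2.4,24,0,0,0,-0.32,0, 3,30,0,0,0,-0.4,0]'
python3 -m crank '[0,1,0,0,0,0,0, 0,2,0,0,0,0,0]'
python3 - <<'E'
from h import *
np.set_printoptions(precision=2,suppress=True)
s=bot.get_obs(); print(s["t"],s["ee_pos"],s["tool_rot"],s["wrist_force"],s["qpos"])
C={n:cams.camera(n) for n in ("side","top","wrist")}
K,R,t=P(C["wrist"]); print(-R.T@t,R[2])
cv2.imwrite("pics/w1.png",C["wrist"]["color"])
for l in ["gauge","wheel","wheel_top","jaw","pointer_tip","mark_tip","lever","lever_tip","lever_pivot"]:
    r=models.search_frame(C["wrist"],l); print(l,[(np.round(x["location"],1),round(x["confidence"],2)) for x in r[:2]])
for n in C:
    r=models.silhouettes(C[n],"gauge")
    if r:
        m=r[0]["mask"]; v,u=np.nonzero(m)
        X=np.array([atz(C[n],p,20) for p in zip(u[::5],v[::5])])[:,:2].astype(np.float32); (c,sz,a)=cv2.minAreaRect(X); print(n,c,sz,a)
E
```

```text
t: 2.28
ee_pos: [379.7, -336.7, 239.0]
tool_rot: [3.141, -0.0, 0.36]
wrist_force: [1.1, -0.7, 0.4]
finger_gap: 40.2
t: 2.9
ee_pos: [409.9, -34.9, 239.5]
tool_rot: [3.141, -0.002, -0.043]
wrist_force: [2.2, -0.4, 0.2]
finger_gap: 0.6
t: 3.15
ee_pos: [409.9, -14.9, 239.6]
tool_rot: [3.14, -0.002, -0.043]
wrist_force: [0.3, -0.8, -0.4]
finger_gap: 0.0
3.15 [409.92 -14.91 239.59] [ 3.14 -0.   -0.04] [ 0.32 -0.8  -0.42] [ 0.21  0.14 -0.31  2.12  0.06  0.89 -1.74]
[489.85 -18.2  384.8 ] [-0.31  0.01 -0.95]
gauge [(array([215.6,  90.8]), 0.57)]
wheel [(array([287.9,  92.2]), 0.77), (array([119.6,  16.8]), 0.27)]
wheel_top [(array([219.4,  92. ]), 0.97)]
jaw [(array([232.7,  69.5]), 0.93)]
pointer_tip [(array([231.8,  65.3]), 0.61)]
mark_tip [(array([204.9, 133.9]), 0.61)]
lever [(array([365.5, 112.7]), 0.68)]
lever_tip []
lever_pivot [(array([218.9,  91.9]), 0.93)]
side (494.8966369628906, 56.069122314453125) (310.10400390625, 91.09730529785156) 86.42585754394531
top (497.7796325683594, 38.07329559326172) (278.2913818359375, 93.54896545410156) 87.75218963623047
```

View pics/w1.png

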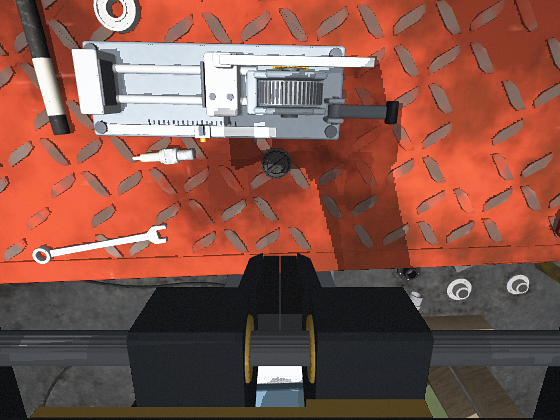

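The wrist view shows the gauge at px (83..345, 42..137), wheel at (290,93), lever tip at (390,112), rider about (205,131). The oil cap is at (276,162), clear of all these. Enlarging it.

```bash
python3 - <<'E'
import cv2
a=cv2.imread("pics/w1.png"); 
t=cv2.resize(a[35:150,70:410],None,fx=2.35,fy=2.35,interpolation=cv2.INTER_CUBIC)
b=cv2.resize(a[105:150,135:295],None,fx=5,fy=5,interpolation=cv2.INTER_CUBIC)
import numpy as np
cv2.imwrite("pics/w1c.png",np.vstack([cv2.copyMakeBorder(t,0,5,0,max(0,800-t.shape[1]),0)[:,:800],b[:,:800]]))
E
```

```text
(no output)
```

View pics/w1c.png

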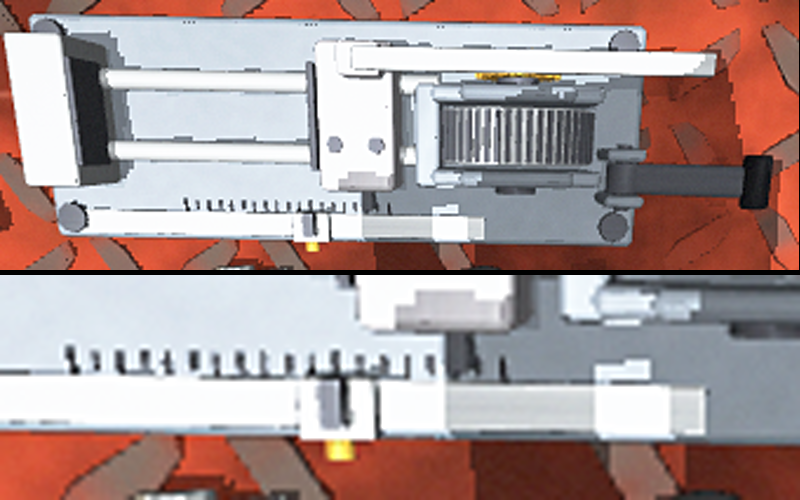

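```bash
python3 - <<'E'
from h import *
np.set_printoptions(precision=1,suppress=True)
c=cams.camera("wrist")
f=lambda x,y:(70+x/2.35,35+y/2.35)
for n,p,z in [("mark",(201.4,130),26),("ptr",(227,122),26),("wheel",f(517,137),78),("wheelL",f(441,137),74),("wheelR",f(596,137),74),("levertip",f(757,182),64),("pivot",f(620,178),42),("TR",f(641,20),14),("BR",f(632,243),14),("BL",f(60,235),14),("scrTL",f(48,27),14),("scrTR",f(625,41),14),("scrBR",f(613,226),14),("scrBL",f(73,217),14),("barEnd",f(716,64),69),("barStart",f(350,60),69),("jawTL",f(318,43),52),("jawBL",f(318,188),52),("oilcap",(276,162),9)]:
    print(n,atz(c,p,z))
E
```

```text
mark [460.7  62.6  26. ]
ptr [467.5  35.8  26. ]
wheel [492.  -27.1  78. ]
wheelL [493.2   0.3  74. ]
wheelR [490.8 -56.   74. ]
levertip [ 471.9 -118.5   64. ]
pivot [474.6 -69.6  42. ]
TR [536.5 -82.2  14. ]
BR [444.9 -79.4  14. ]
BL [459.3 177.5  14. ]
scrTL [544.3 165.   14. ]
scrTR [528.7 -75.6  14. ]
scrBR [452.8 -70.8  14. ]
scrBL [466.9 170.1  14. ]
barEnd [514.  -99.8  69. ]
barStart [520.9  31.7  69. ]
jawTL [528.9  45.8  52. ]
jawBL [476.3  51.5  52. ]
oilcap [421.6 -11.5   9. ]
```

```bash
python3 -m crank '[4,-1,0,0,0,-0.016,0, 8.16,-2,-4,0,0,-0.016,0, 8.16,-2,-9.5,0,0,-0.016,0, 8.16,-2,-14.6,0,0,-0.016,0, 8.16,-2,-14.6,0,0,-0.016,0]'
python3 - <<'E'
from h import *
np.set_printoptions(precision=1,suppress=True)
c=cams.camera("wrist"); cv2.imwrite("pics/w2.png",c["color"]); 
for l in ["wheel","jaw","pointer_tip","mark_tip"]:
    r=models.silhouettes(c,l); print(l,[(np.round(x["location"],1),round(x["confidence"],2),x["mask"].sum()) for x in r[:2]])
s=cams.camera("side"); 
p=proj(s,bot.get_obs()["ee_pos"])[0].astype(int); q=proj(s,[492,-27,78])[0]; print(p,q)
a=cv2.resize(s["color"][p[1]-45:p[1]+35,p[0]-40:p[0]+40],(420,420),interpolation=cv2.INTER_CUBIC)
cv2.imwrite("pics/ws2.png",cv2.resize(np.hstack([c["color"][:,140:520],a]),(800,420)))
E
```

```text
t: 4.58
ee_pos: [488.5, -34.7, 90.7]
tool_rot: [3.14, 0.006, -0.059]
wrist_force: [-0.8, 0.5, 0.4]
finger_gap: 0.9
wheel [(array([266.5, 233.4]), 0.82, np.int64(4726))]
jaw [(array([182.6, 203.4]), 0.69, np.int64(10774)), (array([266.3, 235.4]), 0.18, np.int64(4588))]
pointer_tip [(array([181.1, 202.4]), 0.68, np.int64(10389))]
mark_tip [(array([142. , 270.6]), 0.63, np.int64(361))]
[296 246] [295. 251.]
```

View pics/ws2.png

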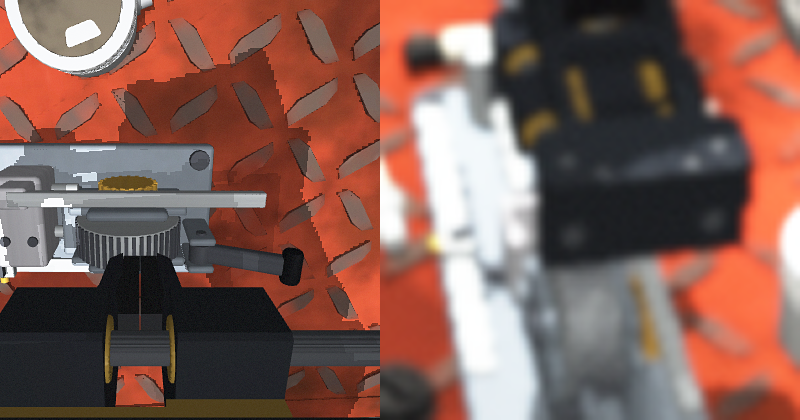

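```bash
python3 - <<'E'
from h import *
c=cams.camera("wrist"); print(atz(c,(268,236),76),atz(c,(391-140+140+0,0),0)[:0], proj(c,bot.get_obs()["ee_pos"]))
r=models.search_frame(c,"mark_tip"); print(r[:1] and atz(c,r[0]["location"],26))
E
python3 -m crank '[0.3,0,-0.4,0,0,0,0, 0.3,0,-0.9,0,0,0,0, 0.3,0,-1.0,0,0,0,0, 0.3,0,-1.1,0,0,0,0]'
```

```text
[505.002649   -29.52193498  76.        ] [] [[280.02128391 274.90320423]]
[460.98410023  59.38688202  26.        ]
t: 5.48
ee_pos: [495.3, -34.9, 83.7]
tool_rot: [3.14, -0.004, -0.059]
wrist_force: [0.5, -0.0, -0.0]
finger_gap: 0.7
```

```bash
python3 -m crank '[-0.2,0,-0.2,0,0,0,0, -0.2,0,-0.3,0,0,0,0, -0.2,0,-0.3,0,0,0,0]'; python3 -m crank '[0,0,-0.1,0,0,0,0, 0,0,-0.2,0,0,0,0, 0,0,-0.2,0,0,0,0]'
```

```text
t: 5.85
ee_pos: [493.2, -35.0, 80.6]
tool_rot: [3.14, -0.004, -0.059]
wrist_force: [-0.9, 0.3, 0.1]
finger_gap: 0.4
t: 6.22
ee_pos: [493.2, -35.0, 78.5]
tool_rot: [3.14, -0.004, -0.059]
wrist_force: [0.1, 0.6, -0.2]
finger_gap: 0.2
```

```bash
python3 -m crank '[0,0,-0.1,0,0,0,0, 0,0,-0.1,0,0,0,0]'; python3 -m crank '[0,0,-0.1,0,0,0,0, 0,0,-0.1,0,0,0,0]'
```

```text
t: 6.48
ee_pos: [493.4, -34.9, 77.9]
tool_rot: [3.14, -0.004, -0.059]
wrist_force: [-1.4, 0.3, 4.6]
finger_gap: 0.2
t: 6.72
ee_pos: [493.4, -34.9, 77.8]
tool_rot: [3.14, -0.004, -0.059]
wrist_force: [-3.7, -0.2, 12.9]
finger_gap: 0.6
```

```bash
python3 -m crank '[0.03,0.45,-0.1,0,0,0,0, 0.05,0.9,-0.1,0,0,0,0, 0.08,1.35,-0.1,0,0,0,0, 0.11,1.8,-0.11,0,0,0,0, 0.13,2.2,-0.16,0,0,0,0]'
python3 -m crank '[0,0,1.2,0,0,0,0, 0,0,1.2,0,0,0,0]'
python3 - <<'E'
from h import *
c=cams.camera("wrist"); cv2.imwrite("pics/w3.png",c["color"]); 
for l in ["jaw","mark_tip"]:
    r=models.silhouettes(c,l)
    if r: print(l,r[0]["location"],round(r[0]["confidence"],2),atz(c,r[0]["location"],26))
cv2.imwrite("pics/w3c.png",cv2.resize(c["color"][150:330,100:360],None,fx=3,fy=3,interpolation=cv2.INTER_CUBIC))
E
```

```text
t: 7.35
ee_pos: [494.9, -12.8, 76.9]
tool_rot: [3.14, -0.004, -0.059]
wrist_force: [-1.6, 0.1, 7.1]
finger_gap: 0.1
t: 7.6
ee_pos: [495.8, -13.0, 89.9]
tool_rot: [3.14, -0.007, -0.06]
wrist_force: [0.3, 0.3, -0.5]
finger_gap: 0.6
jaw [201.2, 215.8] 0.96 [506.14987061  36.80390766  26.        ]
mark_tip [177.5, 282.7] 0.56 [459.08040157  59.09193797  26.        ]
```

View pics/w3c.png

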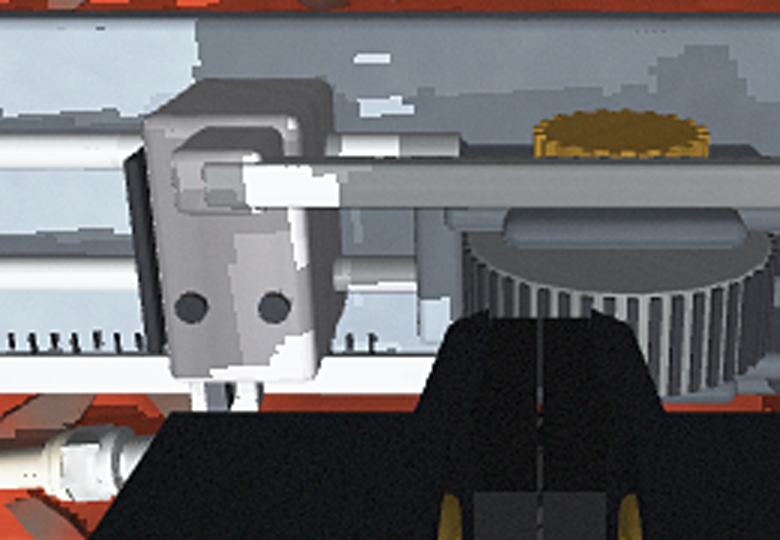

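```bash
python3 -m crank '[-0.3,-1.2,0,0,0,0,0, -0.3,-2.2,-0.3,0,0,0,0, -0.3,-2.2,-0.8,0,0,0,0, -0.3,-2.2,-1.1,0,0,0,0, -0.3,-2.2,-1.1,0,0,0,0]'
python3 -m crank '[0,0,-0.15,0,0,0,0, 0,0,-0.15,0,0,0,0]'
```

```text
t: 8.38
ee_pos: [491.7, -35.1, 77.9]
tool_rot: [3.139, -0.004, -0.059]
wrist_force: [-1.5, -1.3, 4.8]
finger_gap: 0.1
t: 8.62
ee_pos: [491.8, -35.1, 77.7]
tool_rot: [3.138, -0.004, -0.059]
wrist_force: [-6.1, -1.1, 20.3]
finger_gap: 0.5
```

```bash
python3 -m crank '[0.03,0.45,-0.1,0,0,0,0, 0.05,0.9,-0.1,0,0,0,0, 0.08,1.35,-0.1,0,0,0,0, 0.11,1.8,-0.11,0,0,0,0, 0.13,2.1,-0.16,0,0,0,0]'
python3 -m crank '[0,0,2,0,0,0,0, -1,0,5,0,0,0,0, -6,1.5,6,0,0,0,0, -9,3,6,0,0,0,0, -9.5,3,6,0,0,0,0]'
python3 -m crank '[0,0,0,0,0,0,0, 0,0,0,0,0,0,0]'
python3 - <<'E'
from h import *
c=cams.camera("wrist"); cv2.imwrite("pics/w4.png",c["color"]); print(-P(c)[1].T@P(c)[2])
for l in ["jaw","mark_tip"]:
    r=models.silhouettes(c,l)
    if r: print(l,r[0]["location"],round(r[0]["confidence"],2),atz(c,r[0]["location"],26))
u,v=proj(c,[463,60,26])[0].astype(int); print(u,v); u0,v0=u-60,max(v-40,0)
cv2.imwrite("pics/w4c.png",cv2.resize(c["color"][v0:v0+75,u0:u0+100],None,fx=8,fy=8,interpolation=cv2.INTER_CUBIC)); print(u0,v0)
E
```

```text
t: 9.25
ee_pos: [493.2, -13.1, 76.8]
tool_rot: [3.139, -0.004, -0.058]
wrist_force: [-3.0, 2.1, 11.0]
finger_gap: 0.4
t: 9.88
ee_pos: [396.4, 17.8, 136.8]
tool_rot: [3.138, -0.003, -0.055]
wrist_force: [1.0, 0.3, -0.5]
finger_gap: 0.5
t: 10.12
ee_pos: [397.4, 17.7, 136.7]
tool_rot: [3.139, -0.004, -0.056]
wrist_force: [0.3, -0.0, 0.6]
finger_gap: 0.6
[477.06180456  13.97305483 282.19356199]
jaw [226.7, 25.0] 0.59 [524.67611685  45.91036835  26.        ]
mark_tip [215.3, 126.1] 0.66 [459.66070654  60.80277214  26.        ]
215 121
155 81
```

View pics/w4c.png

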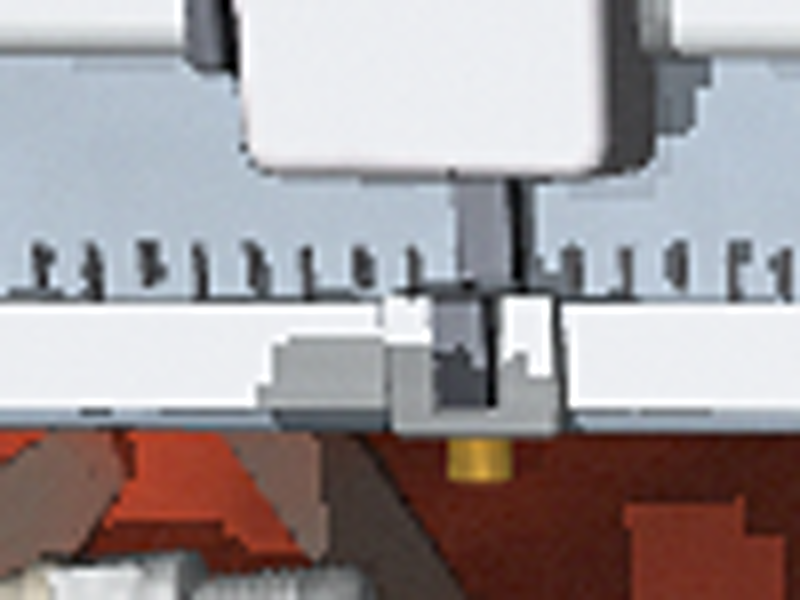

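The crop shows the pointer blade at cols 457–508 and the rider fin at 433–487. The pointer is still about 2 mm short of the fin.

```bash
python3 - <<'E'
from h import *
np.set_printoptions(precision=2,suppress=True)
c=cams.camera("wrist"); g=cv2.cvtColor(c["color"],cv2.COLOR_BGR2GRAY)
f=lambda x,y:(155+(x+.5)/8-.5,81+(y+.5)/8-.5)
ey=np.array([.06,.998,0])
for n,a,b,r in [("ptr",458,508,280),("mark",433,487,305)]:
    A,B=atz(c,f(a,r),26),atz(c,f(b,r),26); print(n,A,B,A@ey,B@ey,(A+B)@ey/2)
print(g[110:134,205:224])
E
```

```text
ptr [466.77  62.38  26.  ] [466.52  57.91  26.  ] 90.2649647779561 85.78651612138746 88.02574044967179
mark [464.73  64.88  26.  ] [464.46  60.03  26.  ] 92.62883236909133 87.77939217868784 90.20411227388958
[[194 197 196 194 197 197 201 136 135 137 137 140 147  78  18  62  91 200
  192]
 [164 104 200 195 196 197 202 131 139 137 136 139 146 110  17  61  94 200
  193]
 [169  72 146 198 197 198 182 131 138 137 135 139 146 114  18  60  94 202
  194]
 [169  71 149 199 195 195 181 127 137 139 133 141 146 128  17  59  93 203
  197]
 [169  74 148 198 195 196 200 134 150 151 149 153 159 149  15  72 115 112
  200]
 [174  78 177 206 201 201 207 126  40  76  74  77  77  81  46  71 115 113
  112]
 [112  11  60 113 114 114 119  59  39 123 120 117 117 115  42  34 115 112
  113]
 [123 101  91  80  49  29  34  35  34  39  37  47  89 110 112 111 106 113
   61]
 [248 251 254 174 142 149 149 147 149 163  26  75 255 253 250 249 250 253
  220]
 [242 241 248 163 131 135 137 138 141 156  25  76 137 249 241 240 243 245
  231]
 [239 240 246 134 142 135 137 135 141 156  25  45 129 249 241 239 239 242
  231]
 
[... 352 characters left out ...]
 138 142 149  74  12 165 158 155 151 244 245
  237]
 [151 151 152 158  61  68 148 142 145 155  59  13 165 158 156 150 248 248
  246]
 [153 151 152 160  61  67  65  68  68  75  61  16 169 159 159 153 253 157
  117]
 [153 156 156 162  58  68  70  66  71  74  71  16 172 163 161 161 162 163
  147]
 [159 161 161 167 116  67  69  70  68  73  71   4 176 169 168 167 165 170
  159]
 [154 156 156 163  82  67  67  68  68  71  74  10 131 167 163 165 167 169
  158]
 [154 154 156 158 101  79  81  83  82  81  84  89 165 162 161 160 164 163
  158]
 [152 155 150 154 158 159 160 161 161 164 164 161 160 159 162 160 162 162
  158]
 [157 156 154 158 160 160 158 162 161 159 160 161 160 162 162 163 164 166
  164]]
```

```bash
python3 -m crank '[5,-2.4,0,0,0,0,0, 9.4,-4.8,-1,0,0,0,0, 9.4,-4.8,-4.5,0,0,0,0, 9.4,-4.8,-5.6,0,0,0,0, 9.4,-4.8,-5.6,0,0,0,0]'
python3 -m crank '[0,0,0,0,0,0,0, 0,0,0,0,0,0,0]'
```

```text
t: 10.95
ee_pos: [490.0, -29.9, 80.2]
tool_rot: [3.139, -0.001, -0.055]
wrist_force: [-0.7, 0.3, 0.8]
finger_gap: 0.4
t: 11.2
ee_pos: [490.5, -29.8, 81.2]
tool_rot: [3.139, -0.003, -0.055]
wrist_force: [0.6, -0.1, -0.7]
finger_gap: 0.5
```

```bash
python3 -m crank '[0.2,0,-0.2,0,0,0,0, 0.2,0,-0.35,0,0,0,0, 0.2,0,-0.45,0,0,0,0, 0.2,0,-0.45,0,0,0,0]'
```

```text
t: 11.7
ee_pos: [493.0, -29.7, 77.8]
tool_rot: [3.138, -0.004, -0.055]
wrist_force: [-2.5, 0.7, 14.4]
finger_gap: 0.4
```

```bash
python3 -m crank '[0.01,0.15,-0.1,0,0,0,0, 0.02,0.3,-0.1,0,0,0,0, 0.03,0.44,-0.1,0,0,0,0, 0.03,0.44,-0.08,0,0,0,0]'
python3 -m crank '[0,0,2,0,0,0,0, -1,0,5,0,0,0,0, -6,3,5,0,0,0,0, -9.5,5,4,0,0,0,0, -9.5,5,3,0,0,0,0]'
python3 -m crank '[0,0,0,0,0,0,0, 0,0,0,0,0,0,0]'
python3 - <<'E'
from h import *
c=cams.camera("wrist"); cv2.imwrite("pics/w5.png",c["color"]); print(-P(c)[1].T@P(c)[2])
u,v=proj(c,[463,62,26])[0].astype(int); u0,v0=u-35,max(v-26,0)
cv2.imwrite("pics/w5c.png",cv2.resize(c["color"][v0:v0+52,u0:u0+70],None,fx=11,fy=11,interpolation=cv2.INTER_CUBIC)); print(u0,v0)
E
```

```text
t: 12.2
ee_pos: [493.3, -25.5, 77.8]
tool_rot: [3.138, -0.003, -0.055]
wrist_force: [-4.1, -0.6, 10.5]
finger_gap: 0.0
t: 12.82
ee_pos: [395.8, 25.3, 107.6]
tool_rot: [3.137, -0.002, -0.052]
wrist_force: [0.6, -0.4, -0.5]
finger_gap: 0.3
t: 13.08
ee_pos: [396.8, 25.0, 107.6]
tool_rot: [3.137, -0.002, -0.053]
wrist_force: [0.0, -0.4, 0.5]
finger_gap: 0.6
[476.61382005  21.66528065 253.01367998]
181 96
```

View pics/w5c.png

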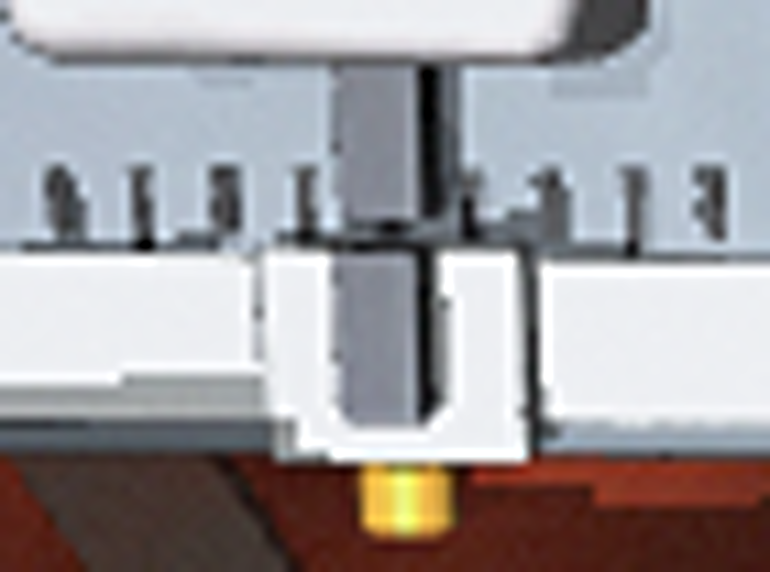

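The blades line up: pointer cols 338–415, fin 336–416 (about 16.7 px/mm). I'll get a sub-pixel check, and locate the lever tip as well.

```bash
python3 - <<'E'
from h import *
np.set_printoptions(precision=2,suppress=True)
ey=np.array([.06,.998,0])
for k in range(3):
    c=cams.camera("wrist"); g=cv2.cvtColor(c["color"],cv2.COLOR_BGR2GRAY).astype(float)
    out=[]
    for n,rows,th in (("ptr",range(106,115),165),("mark",range(121,131),190)):
        ys=[]
        for v in rows:
            r=g[v]
            L=next(u for u in range(208,216) if r[u]>=th>r[u+1]); L+= (r[L]-th)/(r[L]-r[L+1])
            R=next(u for u in range(214,223) if r[u]>=85>r[u+1]); R+=(r[R]-85)/(r[R]-r[R+1])
            A,B=atz(c,(L,v),26),atz(c,(R,v),26); ys.append([A@ey,B@ey])
        out.append(np.median(ys,0)); print(n,out[-1],out[-1].mean())
c=cams.camera("wrist")
for l in ["lever_tip","lever"]:
  r=models.silhouettes(c,l); print(l,[(x["location"],x["confidence"],atz(c,x["location"],64)) for x in r[:2]])
E
```

```text
ptr [92.81 87.81] 90.30638287702548
mark [93.25 88.33] 90.78757341574433
ptr [92.81 87.81] 90.3070475525783
mark [93.22 88.33] 90.77374379164002
ptr [92.7  87.82] 90.2619315954284
mark [93.19 88.35] 90.77370755958559
lever_tip []
lever [([498.7, 90.0], 0.6, array([473.67, -92.9 ,  64.  ])), ([240.2, 69.7], 0.27, array([490.37,  40.33,  64.  ]))]
```

```bash
python3 - <<'E'
from h import *
np.set_printoptions(precision=4,suppress=True)
c=cams.camera("wrist"); g=cv2.cvtColor(c["color"],cv2.COLOR_BGR2GRAY).astype(float)
# base rear edge & rail rear edge
def line(cols,v0,v1,z,sgn):
    X=[]
    for u in cols:
        d=sgn*np.diff(g[v0:v1,u]); k=d.argmax()
        if d[k]>40: X.append(atz(c,(u,v0+k+.5),z)[:2])
    X=np.array(X); p=np.polyfit(X[:,1],X[:,0],1)
    for _ in range(4):
        e=X[:,0]-np.polyval(p,X[:,1]); k=abs(e)<max(.4,1.5*np.median(abs(e))); p=np.polyfit(X[k,1],X[k,0],1)
    return p,k.sum(),len(X)
print(line(list(range(110,198))+list(range(232,300)),112,124,20,1))
print("tip slopes:")
for n,rows,th in (("ptr",range(104,115),165),("mark",range(121,132),190)):
    W=[]
    for v in rows:
        r=g[v]
        L=next(u for u in range(208,216) if r[u]>=th>r[u+1]); L+= (r[L]-th)/(r[L]-r[L+1])
        R=next(u for u in range(214,223) if r[u]>=85>r[u+1]); R+=(r[R]-85)/(r[R]-r[R+1])
        A,B=atz(c,(L,v),26),atz(c,(R,v),26); W.append([A[0],A[1],B[1]])
    W=np.array(W); print(n,W.mean(0),np.polyfit(W[:,0],W[:,1],1)[0],np.polyfit(W[:,0],W[:,2],1)[0])
E
```

```text
(array([  0.0607, 460.8865]), np.int64(143), 155)
tip slopes:
ptr [470.6346  64.5358  59.697 ] -0.007703395297005027 -0.048758277046656556
mark [460.1944  65.7092  60.9402] -0.01774852922837604 -0.07612403852157938
```

Measured more finely, with the rail edge as direction, the pointer is still about 0.5 mm short. I'll check it from a closer, centred view.

```bash
python3 -m crank '[0,2,-1.5,0,0,0,0, -0.3,4,-3.5,0,0,0,0, -0.3,4,-3.5,0,0,0,0, -0.3,4,-3.5,0,0,0,0]'
cat > al.py <<'E'
from h import *
import sys
np.set_printoptions(precision=3,suppress=True)
c=cams.camera("wrist"); cv2.imwrite("pics/%s.png"%sys.argv[1],c["color"]); g=cv2.cvtColor(c["color"],cv2.COLOR_BGR2GRAY).astype(float)
def half(r,us,lo):  # first falling crossing to below lo
    u=next(u for u in us if r[u]>=lo>r[u+1]); return u+(r[u]-lo)/(r[u]-r[u+1])
W={}
for n,xs,th in (("ptr",np.arange(467,474,.25),165),("mark",np.arange(456,463,.25),190)):
    w=[]
    for x in xs:
        u,v=proj(c,[x,62.5,26])[0]; v=int(round(v)); u=int(u); r=g[v]
        try: L=half(r,range(u-9,u+2),th); R=half(r,range(u-1,u+9),85)
        except StopIteration: continue
        A,B=atz(c,(L,v),26),atz(c,(R,v),26)
        if 4<A[1]-B[1]<6: w.append([A[0],A[1],B[1]])
    W[n]=np.median(w,0); print(n,len(w),W[n])
d=W["mark"]-W["ptr"]; print("jaw still to go (left,right edge):",d[1:]+d[0]*.0607)
u,v=proj(c,[464,62,26])[0].astype(int); print(u-35,v-26)
cv2.imwrite("pics/%sc.png"%sys.argv[1],cv2.resize(c["color"][v-26:v+26,u-35:u+35],None,fx=11,fy=11,interpolation=cv2.INTER_CUBIC))
E
python3 al.py w6
```

```text
t: 13.98
ee_pos: [393.2, 64.6, 73.0]
tool_rot: [3.137, -0.002, -0.052]
wrist_force: [-0.2, -0.2, -0.2]
finger_gap: 0.6
ptr 10 [468.943  65.074  59.82 ]
mark 0 nan
jaw still to go (left,right edge): [nan nan]
242 88
  return _methods._mean(a, axis=axis, dtype=dtype,
  ret = ret.dtype.type(ret / rcount)
```

View pics/w6c.png

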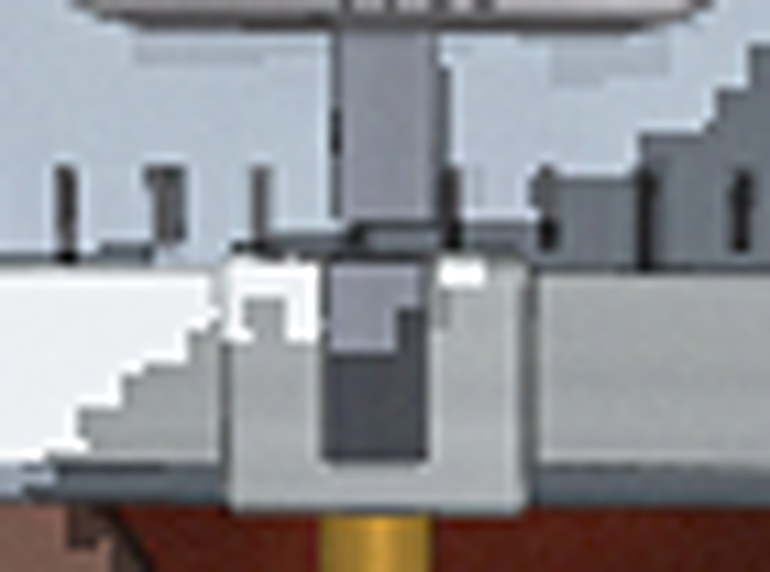

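Both views agree: the pointer (336–438) sits about 0.5 mm short of the fin (325–428). A small extra roll is needed.

```bash
python3 -m crank '[0,0,4,0,0,0,0, 4,-4,5,0,0,0,0, 8,-8,5,0,0,0,0, 9.9,-9.3,3,0,0,0,0, 9.9,-9.3,1.2,0,0,0,0]'
python3 -m crank '[0,0,0,0,0,0,0, 0,0,0,0,0,0,0]'
```

```text
t: 14.65
ee_pos: [494.3, -31.6, 85.6]
tool_rot: [3.136, -0.006, -0.058]
wrist_force: [-1.0, -0.7, -0.8]
finger_gap: 0.4
t: 14.9
ee_pos: [494.8, -32.2, 86.5]
tool_rot: [3.136, -0.007, -0.059]
wrist_force: [0.8, 0.3, 0.0]
finger_gap: 0.3
```

```bash
python3 -m crank '[-0.2,0.5,-0.4,0,0,0,0, -0.2,0.5,-0.75,0,0,0,0, -0.2,0.5,-0.9,0,0,0,0, -0.2,0.5,-0.97,0,0,0,0, -0.2,0.5,-0.97,0,0,0,0]'
```

```text
t: 15.52
ee_pos: [492.7, -26.9, 77.7]
tool_rot: [3.136, -0.007, -0.058]
wrist_force: [-5.1, 0.8, 15.4]
finger_gap: 0.6
```

```bash
python3 -m crank '[0,0.05,-0.1,0,0,0,0, 0.01,0.1,-0.1,0,0,0,0, 0.01,0.14,-0.1,0,0,0,0, 0.01,0.14,-0.08,0,0,0,0]'
python3 -m crank '[0,0,2,0,0,0,0, -1,0,5,0,0,0,0, -6,3,5,0,0,0,0, -9.5,5,4,0,0,0,0, -9.5,5,3,0,0,0,0]'
python3 -m crank '[0,0,0,0,0,0,0, 0,0,0,0,0,0,0]'
python3 al.py w7
```

```text
t: 16.02
ee_pos: [492.7, -25.9, 77.8]
tool_rot: [3.135, -0.006, -0.058]
wrist_force: [-3.2, -1.7, 10.4]
finger_gap: 0.4
t: 16.65
ee_pos: [395.3, 25.0, 107.6]
tool_rot: [3.135, -0.005, -0.055]
wrist_force: [0.7, -0.3, 0.4]
finger_gap: 0.8
t: 16.9
ee_pos: [396.3, 24.7, 107.7]
tool_rot: [3.135, -0.006, -0.056]
wrist_force: [0.3, -0.3, -0.2]
finger_gap: 0.4
ptr 16 [472.031  65.053  60.113]
mark 27 [459.69   65.786  60.897]
jaw still to go (left,right edge): [-0.016  0.035]
179 94
```

Pointer aligned to within 0.05 mm. Now the lever: I go above its tip at about (473, -118, 64).

```bash
python3 -m crank '[2,-4,1.5,0,0,0,0, 4,-9,1.5,0,0,0,0, 7,-13.5,1.5,0,0,0,0, 7.65,-14.4,0,0,0,0,0, 7.65,-14.4,-1.5,0,0,0,0]'
python3 -m crank '[0,0,0,0,0,0,0, 0,0,0,0,0,0,0]'
python3 - <<'E'
from h import *
c=cams.camera("wrist"); s=cams.camera("side"); 
p=proj(s,[472,-118,64])[0].astype(int)
a=cv2.resize(s["color"][p[1]-45:p[1]+39,p[0]-40:p[0]+40],(400,420),interpolation=cv2.INTER_CUBIC)
cv2.imwrite("pics/l1.png",np.hstack([c["color"][:,120:520],a])); print(proj(c,[[472,-118.5,64],[472,-118.5,69]]),proj(c,bot.get_obs()["ee_pos"]))
E
```

```text
t: 17.58
ee_pos: [473.7, -120.7, 92.3]
tool_rot: [3.135, -0.007, -0.059]
wrist_force: [-0.7, 0.4, 0.3]
finger_gap: 0.3
t: 17.82
ee_pos: [473.5, -120.0, 92.4]
tool_rot: [3.135, -0.007, -0.058]
wrist_force: [0.0, 0.3, 0.5]
finger_gap: 0.4
[[277.10882927 252.22964219]
 [277.10851719 256.18152653]] [[280.35029023 274.30424498]]
```

View pics/l1.png

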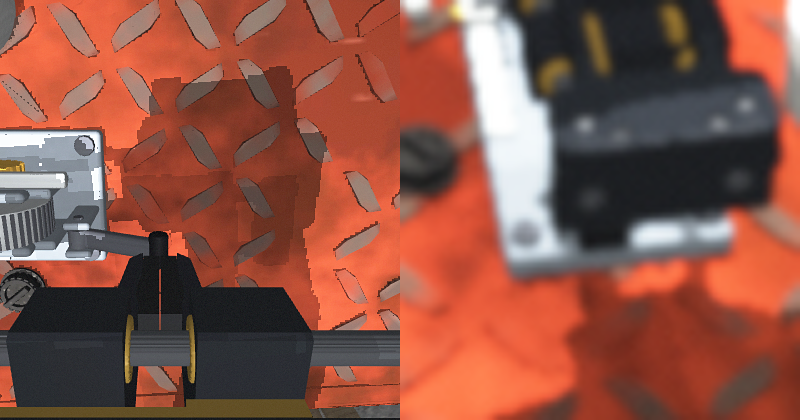

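The lever's cross bar at px (278,240) is directly under the fingertip. Pressing down now.

```bash
python3 -m crank '[0,0.1,-1,0,0,0,0, 0,0.1,-1.9,0,0,0,0, 0,0.1,-2.3,0,0,0,0, 0,0.1,-2.7,0,0,0,0, 0,0.1,-3.2,0,0,0,0]'
python3 -m crank '[0,0,-0.6,0,0,0,0, 0,0,-1.2,0,0,0,0, 0,0,-1.8,0,0,0,0, 0,0,-2.2,0,0,0,0]'
```

```text
t: 18.55
ee_pos: [474.1, -119.4, 60.7]
tool_rot: [3.134, -0.008, -0.058]
wrist_force: [0.2, -0.7, 1.4]
finger_gap: 0.7
t: 19.05
ee_pos: [474.1, -119.2, 38.2]
tool_rot: [3.134, -0.008, -0.058]
wrist_force: [0.4, 1.1, 1.5]
finger_gap: 0.4
```

```bash
python3 -m crank '[0,0,-0.2,0,0,0,0, 0,0,-0.4,0,0,0,0, 0,0,-0.45,0,0,0,0, 0,0,-0.45,0,0,0,0]'
python3 -m crank '[0,0,-0.1,0,0,0,0, 0,0,-0.1,0,0,0,0]'
```

```text
t: 19.55
ee_pos: [474.3, -118.8, 34.7]
tool_rot: [3.135, -0.008, -0.058]
wrist_force: [-3.4, 2.3, 14.5]
finger_gap: 0.2
t: 19.8
ee_pos: [474.3, -118.8, 34.6]
tool_rot: [3.134, -0.008, -0.058]
wrist_force: [-3.6, 0.8, 15.0]
finger_gap: 0.3
```

```bash
python3 -m crank '[0,0,-0.15,0,0,0,0, 0,0,-0.2,0,0,0,0, 0,0,-0.2,0,0,0,0]'
python3 -m crank '[0,0,2,0,0,0,0, 0,0,6,0,0,0,0, -1,4,8,0,0,0,0, -5,9,8,0,0,0,0, -7.75,14.4,7.3,0,0,0,0]'
python3 -m crank '[0,0,0,0,0,0,0, 0,0,0,0,0,0,0]'
python3 al.py w8
python3 - <<'E'
from h import *
c=cams.camera("wrist"); s=cams.camera("side"); t=cams.camera("top"); 
r=models.silhouettes(c,"lever"); print([(x["location"],x["confidence"]) for x in r[:2]])
print(proj(c,[[474,-116.7,64],[474,-119.8,28.5]]))
p=proj(s,[474,-100,45])[0].astype(int)
a=cv2.resize(s["color"][p[1]-42:p[1]+42,p[0]-40:p[0]+40],(400,420),interpolation=cv2.INTER_CUBIC)
cv2.imwrite("pics/l2.png",np.hstack([c["color"][:,160:560],a])); print(p,proj(s,[[474,-116.7,64],[474,-119.8,28.5]]))
E
```

```text
t: 20.18
ee_pos: [474.5, -118.8, 34.2]
tool_rot: [3.134, -0.009, -0.057]
wrist_force: [-6.1, 0.6, 24.0]
finger_gap: 0.4
t: 20.8
ee_pos: [396.1, 26.1, 107.7]
tool_rot: [3.134, -0.01, -0.059]
wrist_force: [1.6, 1.6, -0.1]
finger_gap: 0.4
t: 21.05
ee_pos: [396.4, 25.8, 107.8]
tool_rot: [3.133, -0.01, -0.059]
wrist_force: [-0.2, -0.9, -0.2]
finger_gap: 0.4
ptr 15 [471.931  64.924  60.14 ]
mark 28 [459.571  65.699  61.   ]
jaw still to go (left,right edge): [0.025 0.11 ]
181 95
[([473.4, 89.6], 0.91)]
[[541.67759759  86.08608136]
 [504.74867233  87.9464554 ]]
[294 290] [[296.86195968 289.74876341]
 [296.9138087  304.09254973]]
```

View pics/l2.png

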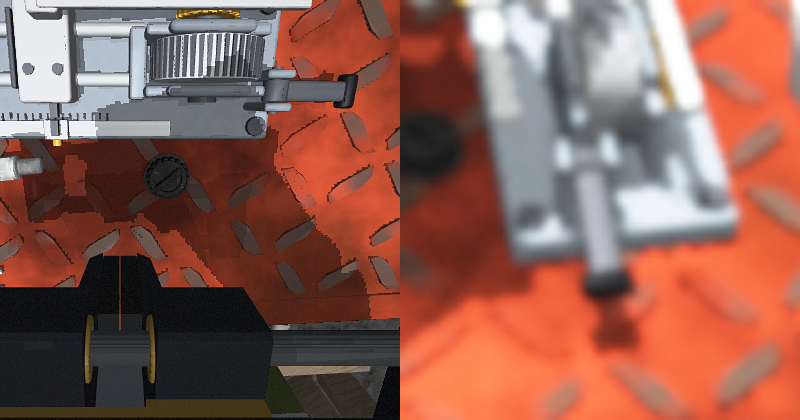

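```bash
python3 -c "
from plant import bot,order
print(bot.get_obs()['t'],bot.get_obs()['wrist_force']); print(order.finish_job())"
```

```text
21.3 [-0.18112185  0.59328042  0.58947007]
the job is handed in; nothing more can be done
None
```

I closed the gauge jaw to its mark and pressed the lock lever down to its stop. The job was handed in at 21.3 s of the allowed 51 s, with the arm clear of everything; no verdict was reported.

- **Wheel:** I rolled it with the shut fingertips in two long strokes and two short corrections. The jaw and rider were never touched. The rider stayed at its measured place within the camera error.
- **Alignment:** after the first correction the pointer was still about 0.5 mm short in both close wrist views, so I rolled it a little further. The last check, taken after the lever press, showed it 0.03 to 0.11 mm short of the fin.
- **Lever:** pressed until it stopped firmly, at 24 N with the fingertip at 34.2 mm (about 34 mm expected). Afterwards the side view showed the tip 1 to 2 px from its fully-down place. The wrist view was about 4 px off, which I put down to measuring error of 1 to 2 mm.
- **Loose things:** I did not touch any of them, but I did not measure their positions again at the end.

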